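# Lever the stuck washing head off its seat

## Task

The washing head with the round chamber is stuck fast on the locating pins of its seat plate. Push down the grip end of the pry bar that already rests over the fulcrum block under its front lip, levering the heavy base up until it stands at least 10 mm off its seat and stays there when you let go. Do not touch the head itself, and leave the head with the square block and its bar alone.

Things in the scene. Friction and masses are not known exactly. Their poses are not given: they have to be found in the camera images.
- round_head: Head to raise, 1.9-2.9 kg: white slab 180 (x) x 170 x 20 mm with a round steel chamber 120 mm across, 94 mm high in all. Origin: middle of the slab's lower front edge (the lip over the bar), 25 mm above the table when seated on its steel plate, which ends 35 mm behind; x to the back, z up. Tight on two pins: it moves only straight up, at most 22 mm, and stays where lifted.
- round_bar: Loose steel bar 300 x 25 x 10 mm, rubber grip, tip under the round head's lip. Origin: top of the grip, 25 mm from its end, 105 mm up at the start: push here. x: along the bar to the tip (275 mm; 15 mm under the lip), sloping down 18 deg. It rests on a dark steel block's ridge, 35 mm high, 80 mm from the tip: the grip sinks about 3 mm per mm of lift, moves 10 mm outwards, needs 15-20 N, may go on to the table.
- square_head: The other head, to be left alone: the same white slab, lip, seat plate and pins, but carrying a square steel block 115 x 125 x 56 mm with nine round pockets. Origin and axes as for the round head.
- square_bar: The same kind of pry bar, over its own fulcrum block under the square head's lip; origin and axes as for the other bar. To be left alone.
Not all that is in view belongs to the job. Leave any green look-alike of the part that bears round_head alone.

How it is judged:
On the way:
1. the bar's tip is carrying the round head, lifted at least 6 mm off its seat (height (world z) of round_head above 0.031 m and contact force between round_bar and round_head above 4 N), for 0.1 s.
At the end, for the whole second after the job is handed in: The round head stands at least 9 mm above its seat (origin higher than 34 mm) and it and its bar are at rest; the square head is within 3 mm and its bar within 20 mm of where they began (height (world z) of round_head above 0.034 m and linear speed of round_head below 0.01 m/s and linear speed of round_bar below 0.02 m/s and distance of square_head from where it was at the start of the episode below 0.003 m and distance of square_bar from where it was at the start of the episode below 0.02 m); the robot touches nothing.
It fails at once if the robot touches the round head (over 1 N) (contact force between any of the fingers, the arm and round_head above 1 N).
It fails at once if the square head is lifted by more than 3 mm (distance of square_head from where it was at the start of the episode above 0.003 m).
It fails at once if the square head's bar is moved by more than 20 mm (distance of square_bar from where it was at the start of the episode above 0.02 m).
It also fails if it takes over 35 s, if anything falls off the work surface, if the arm or the gripper's body presses on something with over 40 N, if the wrist force passes 120 N, or if a joint passes its speed limit or range.

## Robot

A 6-joint arm with a two-finger parallel gripper is mounted at the origin on the work surface. World frame = base frame: x ahead of the robot, y to its left, z up, the work surface at z = 0. Lengths are in m, angles in rad, forces in N, time in s.
With the tool pointing down it reaches from about 0.25 to 0.725 m from the base axis. Payload 4 kg.
Tool frame: the origin (TCP) lies midway between the tips of the shut fingers; the grasp point (between the pads) lies 19 mm behind it; z points along the fingers, y is the direction in which the jaws open and shut (so a half turn about z gives the same grasp; the last joint's range is limited). The gripper opens to 85 mm and grips with 20 to 120 N. Pads are 22 mm wide; open, the fingers measure 114 mm over their backs; the gripper's body (76 mm by 85 mm) begins 54 mm behind the grasp point. The pads swing forward as they close: fully open they stand 13 mm farther back than shut.
Start: joints at [-1.301, 0.241, 0.005, 1.335, 0, 1.571], TCP at [0.133, -0.482, 0.231] pointing down, gripper open.
Joint ranges: [-2.72, 2.72], [-1.05, 1.87], [-1.09, 1.28], [-1.99, 2.15], [-1.42, 1.44], [-3.14, 3.14]. Speed limits (rad/s): [2.79, 2.79, 3.14, 3.14, 3.14, 3.14].

## Interface

Orientations are given as a unit quaternion [x, y, z, w].
In Python, from workcell import get_obs, camera, camera_model, job_done, masks_of gives the robot as it stands.
- The arm moves only by the tool jog_arm, never from a script. Its argument "deltas" is a list that holds one entry, the list of rows, each a list of 7 numbers: the shift along the tool's x, y, z in mm, then the turn, a rotation vector about the tool's x, y, z in degrees, then the finger opening in mm, from 0 to 85.4. A call has 1 to 5 rows; each row shifts and turns the pose as measured when the row begins, along the tool's axes as they then stand; what a row does not reach is not made up. A row lasts 1/10 s, in which the tool goes at most 50 mm and 8.59 degrees, less where a joint would pass 70% of its speed; a pose out of reach is approached as far as the arm can. A call with a gripper value outside its range is refused whole. The fingers move at their own pace and stop on an object; the grip force is fixed at half the most. Time passes only in rows, so rows that do not move let the fingers close. It gives the time, the measured TCP pose, the force and the opening at its end, in the units of the state.
- get_obs(): the state, without advancing time (a new reading comes with each control period).
- camera(name): name is "scene" or "top" or "wrist"; returns the picture (384x512x3 uint8, red, green, blue); there is no depth.
- camera_model(name): a dict with "fovy" (degrees; the focal length in pixels is half the picture's height over the tangent of half this angle, whatever the lens; pixels are square), "cx", "cy" (the principal point, pixels), "pose" (4x4, takes a point from camera to world coordinates); the wrist camera has in their place "T_tool_cam" (4x4, takes a point from camera to tool coordinates, whose origin is the TCP and whose axes are the flange's). Camera axes: x right, y down, z forward; pixel columns grow to the right and rows downward; lengths in m; the calibration is good to about 2 mm. A picture is of the moment at which its call begins: read the wrist's pose just before it. camera_model takes no time and is no camera call.
- job_done(): hands the job in, once; it reports no verdict.
Trained networks look in the newest picture that a camera, given by its name, has taken for a name from the list of things; names that differ only in an ending like _2 or _b are one class to them, and where a whole thing is asked for, a point or a joint stands for the part that bears it (a point fixed in the world has none). Each returns a list of dicts, best first, with "conf" (0 to 1); they miss things now and then, are a little off and sometimes report something else, mostly with a low value. They report only what shows in the picture. A call takes as long as a camera call. They do not tell look-alikes from the thing itself.
- masks_of(target, camera): "pixels" (384x512 bool, what is visible of it) and "at" ([column, row] in pixels, amid what is visible of it).
The state is a dict: "clock": time; "joint_pos": joint angles; "joint_vel": joint speeds; "tau": joint torques, N m; "eef_pos": TCP position; "tool_rot": TCP orientation; "ft_force": force on the tool from outside, world axes, zero at the start; "ft_torque": the same for the moment, N m; "grip_width": finger opening in m.
Only numpy, scipy, OpenCV 4.12 (cv2) and the standard library are available. Lean on these libraries where they do the work, as an engineer would, in place of code of your own. Each camera call takes 0.05 s, during which the arm holds its last target. There are 200 camera calls.

## Working session

There is one attempt and no reset: what is moved stays moved. The work goes in short steps, Python scripts to look and compute and a tool call to move; the robot and the scene stay as the last step left them, time stands still between calls to the robot, and variables do not carry over. Pictures are saved under pics/ and viewed, about 8 in all and at most 12, crops included, and the job is handed in when it is done.

Besides the shell and the picture viewer there is one more tool, called after "Request:" by a JSON object that holds its "fn" and its "kwargs", one argument or row to a line. jog_arm: Moves the arm, as the interface text tells. Its arguments: {"type":"object","properties":{"deltas":{"type":"array"}},"required":["deltas"]}

```bash
mkdir -p pics; python3 - <<'E'
from workcell import *
import cv2,numpy as np
for c in ["scene","top"]:
    im=camera(c); cv2.imwrite(f"pics/{c}0.png",im[:,:,::-1])
    m=camera_model(c); print(c,m["fovy"],m["cx"],m["cy"],np.round(m["pose"],3).tolist())
    for t in ["round_head","round_bar","square_head","square_bar"]:
        for d in masks_of(t,c): print(t,round(d["conf"],2),np.round(d["at"]),d["pixels"].sum())
o=get_obs();print(o["clock"],o["eef_pos"],o["tool_rot"],o["ft_force"])
E
```

```text
scene 54.944819217873075 251.3894957173557 185.41653495629 [[-0.593, 0.572, -0.567, 0.999], [0.805, 0.414, -0.424, 0.361], [-0.008, -0.708, -0.706, 0.714], [0.0, 0.0, 0.0, 1.0]]
round_head 0.98 [228. 116.] 2379
round_head 0.86 [115. 250.] 5941
round_bar 0.85 [182. 177.] 1120
square_head 0.89 [238. 355.] 7384
square_bar 0.66 [316. 275.] 1768
top 48.52177793318326 255.3761638779783 190.6350249415453 [[0.03, -0.995, 0.091, 0.408], [-1.0, -0.03, 0.0, -0.009], [0.002, -0.091, -0.996, 1.269], [0.0, 0.0, 0.0, 1.0]]
round_head 0.96 [314. 103.] 3645
round_head 0.65 [358. 290.] 3875
round_bar 0.72 [317. 178.] 899
square_head 0.61 [192.  90.] 3506
square_bar 0.85 [176. 164.] 864
square_bar 0.59 [189.  89.] 3637
0.5 [ 0.13326873 -0.48187525  0.23125828] [ 9.90914934e-01  1.34490109e-01  2.47191181e-06 -6.35311139e-05] [ 0.44268649 -1.24453797 -0.11185102]
```

View pics/scene0.png

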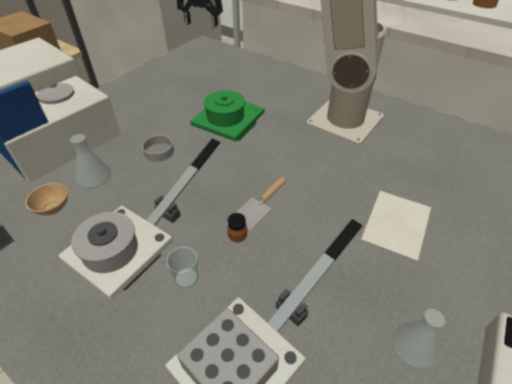

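View pics/top0.png

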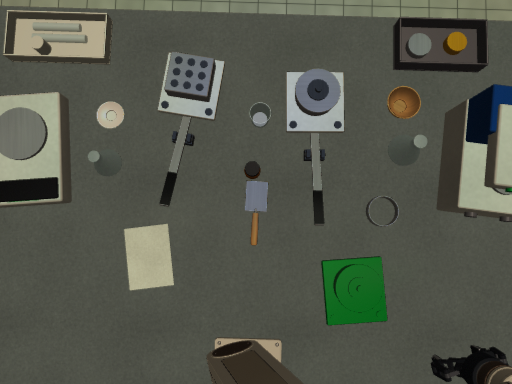

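Both views agree. The round head is at scene (105,240) / top (315,100). Its bar's black grip is at scene (205,155) / top (319,208), with the grip end at about top (319,223). The green look-alike is separate, at top (355,290).

```bash
cat > h.py <<'E'
from workcell import *
import cv2,numpy as np
from scipy.spatial.transform import Rotation as R
def ray(c,uv):
    m=camera_model(c); f=192/np.tan(np.radians(m["fovy"]/2)); P=np.array(m["pose"])
    d=P[:3,:3]@[(uv[0]-m["cx"])/f,(uv[1]-m["cy"])/f,1]
    return P[:3,3],d
def atz(c,uv,z):
    o,d=ray(c,uv); return o+d*(z-o[2])/d[2]
def proj(c,p):
    m=camera_model(c); f=192/np.tan(np.radians(m["fovy"]/2)); P=np.linalg.inv(m["pose"])
    q=P[:3,:3]@p+P[:3,3]; return np.array([m["cx"]+f*q[0]/q[2],m["cy"]+f*q[1]/q[2]])
E
python3 - <<'E'
from h import *
for c in ["top","scene"]:
    im=camera(c)
    d=[d for d in masks_of("round_bar",c)][0]; m=d["pixels"]
    g=im.max(2)<50
    roi=np.zeros_like(g)
    if c=="top": roi[182:230,305:332]=1
    else: roi[135:178,188:224]=1
    k=(g&roi).astype(np.uint8)
    n,l,s,ce=cv2.connectedComponentsWithStats(k); i=1+s[1:,4].argmax()
    p=np.argwhere(l==i)[:,::-1].astype(float); mu=p.mean(0); v=np.linalg.svd(p-mu,full_matrices=False)[2][0]; t=(p-mu)@v
    e=[mu+v*t.min(),mu+v*t.max()]; e.sort(key=lambda a:a[1])
    end,start=(e[1],e[0]) if c=="top" else (e[0],e[1])
    print(c,s[i],end,start)
    print("end z.113",atz(c,end,.111),"start z~.08",atz(c,start,.08))
    print("mask",np.argwhere(m).min(0),np.argwhere(m).max(0))
    # bar near lip
print("lip top", atz("top",(287,131),.045),atz("top",(344,131),.045))
print("tip", atz("top",(314.5,134),.027), "scene", atz("scene",(153,222),.027))
E
```

```text
top [313 190  11  34 327] [318.77492648 223.21688995] [317.05907409 189.79163147]
end z.113 [ 0.42945915 -0.18272524  0.111     ] start z~.08 [ 0.52333819 -0.18102906  0.08      ]
mask [133 310] [225 324]
scene [192 139  27  30 263] [215.97468499 140.17288315] [194.87956345 166.32293044]
end z.113 [ 0.43313164 -0.1777832   0.111     ] start z~.08 [ 0.51884616 -0.17920956  0.08      ]
mask [139 147] [224 219]
lip top [ 0.69662508 -0.09536097  0.045     ] [ 0.70171186 -0.26192614  0.045     ]
tip [ 0.69432527 -0.17832072  0.027     ] scene [ 0.68608413 -0.17001196  0.027     ]
```

Grip origin ≈ (0.455, -0.180, 0.105). That fits the lip at x≈0.70, since 0.715 − 0.261 = 0.454. I'll go above it with the fingers shut.

Request:
{"fn": "jog_arm", "kwargs": {
  "deltas": [
    [[35,-18,0,0,0,0,0],[35,-18,0,0,0,0,0],[35,-18,0,0,0,0,0],[35,-18,0,0,0,0,0],[35,-18,0,0,0,0,0]]
  ]
}}

```text
clock: 1.2
eef_pos: [0.2797, -0.3489, 0.231]
tool_rot: [0.992, 0.129, 0.0, 0.001]
ft_force: [-0.2, -0.6, -0.4]
grip_width: 0.0121
```

Request:
{"fn": "jog_arm", "kwargs": {
  "deltas": [
    [[35,-18,0,0,0,0,0],[35,-18,0,0,0,0,0],[35,-18,0,0,0,0,0],[35,-18,0,0,0,0,0],[20,-10,0,0,0,0,0]]
  ]
}}

```text
clock: 1.7
eef_pos: [0.4196, -0.2221, 0.2318]
tool_rot: [0.992, 0.13, 0.001, 0.003]
ft_force: [0.9, -0.7, 0.5]
grip_width: 0.0003
```

Request:
{"fn": "jog_arm", "kwargs": {
  "deltas": [
    [[22,-16,10,0,0,0,0],[21,-14,20,0,0,0,0],[3,-2,30,0,0,0,0],[0,0,20,0,0,0,0],[0,0,0,0,0,0,0]]
  ]
}}

```text
clock: 2.2
eef_pos: [0.4625, -0.1748, 0.1508]
tool_rot: [0.991, 0.134, 0.004, 0.004]
ft_force: [-1.0, 1.2, -0.6]
grip_width: 0.0
```

```bash
python3 - <<'E'
from h import *
o=get_obs();print(o["eef_pos"],o["tool_rot"],o["ft_force"])
a=camera("scene")[110:260,60:260];b=camera("top")[60:240,230:400]
w=camera("wrist")
def rs(i,W,H): return cv2.resize(i,(W,H),interpolation=cv2.INTER_CUBIC)
cv2.imwrite("pics/a1.png",np.hstack([rs(a,400,300),rs(w,400,300)])[:,:,::-1])
m=camera_model("wrist");T=np.array(m["T_tool_cam"]);f=192/np.tan(np.radians(m["fovy"]/2))
Rw=R.from_quat(o["tool_rot"]).as_matrix()
for p in [(.455,-.18,.105),(.431,-.181,.112)]:
    q=T[:3,:3].T@(Rw.T@(np.array(p)-o["eef_pos"])-T[:3,3]); print(p,m["cx"]+f*q[0]/q[2],m["cy"]+f*q[1]/q[2],q)
E
```

```text
[ 0.46245552 -0.17480292  0.15084926] [0.99102927 0.13352134 0.00426521 0.00385329] [-0.99585355  1.1922374  -0.62335192]
(0.455, -0.18, 0.105) 264.8310067352715 225.72475122419337 [0.00341099 0.0261046  0.20628398]
(0.431, -0.181, 0.112) 257.7066910052157 258.35544702381475 [-0.00191672  0.05054984  0.20649828]
```

View pics/a1.png

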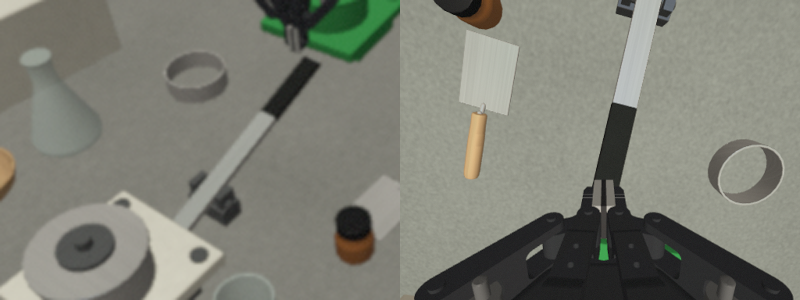

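The wrist crop shows the bar running under the shut fingers, at about (262,237) in full wrist pixels, as predicted. I'll make a small correction and lower.

Request:
{"fn": "jog_arm", "kwargs": {
  "deltas": [
    [[-8,3,15,0,0,0,0],[0,0,15,0,0,0,0],[0,0,8,0,0,0,0],[0,0,6,0,0,0,0],[0,0,6,0,0,0,0]]
  ]
}}

```text
clock: 2.85
eef_pos: [0.4638, -0.186, 0.1112]
tool_rot: [0.991, 0.131, 0.014, 0.01]
ft_force: [0.4, -0.4, -0.2]
grip_width: 0.0002
```

Request:
{"fn": "jog_arm", "kwargs": {
  "deltas": [
    [[-4,-4,0,0.7,-0.7,0,0],[-3,-4,0,0.6,-0.7,0,0],[0,0,0,0,0,0,0]]
  ]
}}

```text
clock: 3.15
eef_pos: [0.4544, -0.1797, 0.1115]
tool_rot: [0.991, 0.131, -0.0, -0.001]
ft_force: [0.3, -0.6, 0.3]
grip_width: -0.0004
```

Request:
{"fn": "jog_arm", "kwargs": {
  "deltas": [
    [[0,0,5,0,0,0,0],[0,0,5,0,0,0,0],[0,0,6,0,0,0,0]]
  ]
}}

```text
clock: 3.45
eef_pos: [0.4545, -0.1802, 0.0977]
tool_rot: [0.991, 0.131, 0.0, 0.0]
ft_force: [-9.5, 0.4, 22.5]
grip_width: -0.0002
```

Contact at z≈0.10 with 22 N, as expected. I'll keep pushing.

Request:
{"fn": "jog_arm", "kwargs": {
  "deltas": [
    [[-1,0,6,0,0,0,0],[-1,0,6,0,0,0,0],[-1,0,6,0,0,0,0],[-1,0,6,0,0,0,0]]
  ]
}}

```text
clock: 3.85
eef_pos: [0.45, -0.1809, 0.0821]
tool_rot: [0.991, 0.131, 0.002, 0.001]
ft_force: [-6.1, 1.9, 19.8]
grip_width: -0.0001
```

Request:
{"fn": "jog_arm", "kwargs": {
  "deltas": [
    [[-1,0,6,0,0,0,0],[-1,0,6,0,0,0,0],[-1,0,6,0,0,0,0],[-1,0,6,0,0,0,0],[-1,0,6,0,0,0,0]]
  ]
}}

```text
clock: 4.35
eef_pos: [0.4459, -0.181, 0.0625]
tool_rot: [0.991, 0.132, 0.006, 0.002]
ft_force: [-5.1, 2.4, 18.3]
grip_width: 0.0
```

Request:
{"fn": "jog_arm", "kwargs": {
  "deltas": [
    [[-1,0,6,0,0,0,0],[-1,0,6,0,0,0,0],[0,0,6,0,0,0,0],[0,0,0,0,0,0,0]]
  ]
}}

```text
clock: 4.75
eef_pos: [0.4447, -0.1805, 0.0509]
tool_rot: [0.991, 0.133, 0.009, 0.002]
ft_force: [-0.3, 0.5, 5.6]
grip_width: -0.0
```

```bash
python3 - <<'E'
from h import *
a=camera("scene")
b=cv2.imread("pics/scene0.png")[:,:,::-1]
cr=lambda i:cv2.resize(i[130:300,50:230],(400,378),interpolation=cv2.INTER_CUBIC)
cv2.imwrite("pics/a2.png",np.hstack([cr(b),cr(a)])[:,:,::-1])
g=lambda i:cv2.cvtColor(np.ascontiguousarray(i[205:295,62:135]),cv2.COLOR_RGB2GRAY).astype(np.float32)
print(cv2.phaseCorrelate(g(b),g(a)))
# expected shift for lift h
p=np.array([.78,-.18,.06]);print([proj("scene",p+[0,0,h])-proj("scene",p) for h in(.01,.015)],proj("scene",p))
E
```

```text
((-1.7964834573072537, -4.626952695561542), 0.6458949894375271)
[array([-1.22597907, -2.78190966]), array([-1.84703722, -4.19117325])] [115.30151736 237.12568826]
```

View pics/a2.png

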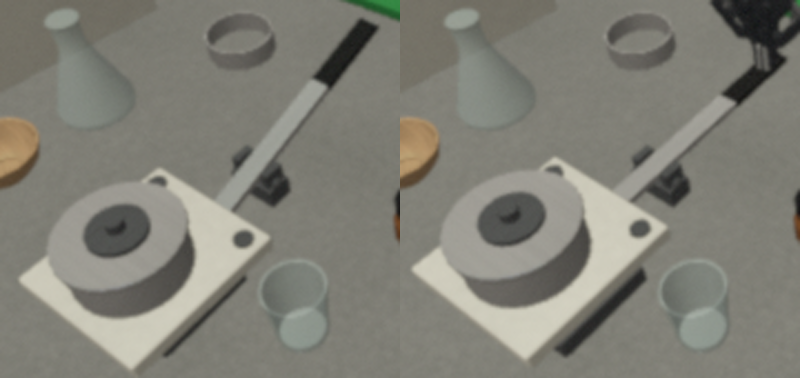

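The image shift (-1.8, -4.6 px) means about 16 mm of lift, and the right-hand view shows the gap under the slab. Next I'll let go by moving straight up.

Request:
{"fn": "jog_arm", "kwargs": {
  "deltas": [
    [[0,0,-5,0,0,0,0],[0,0,-10,0,0,0,0],[0,0,-20,0,0,0,0],[0,0,-30,0,0,0,0],[0,0,-30,0,0,0,0]]
  ]
}}

```text
clock: 5.3
eef_pos: [0.4395, -0.1788, 0.1456]
tool_rot: [0.991, 0.133, 0.004, -0.0]
ft_force: [0.6, -1.0, -0.7]
grip_width: -0.0
```

Request:
{"fn": "jog_arm", "kwargs": {
  "deltas": [
    [[0,0,-10,0,0,0,0],[0,0,0,0,0,0,0],[0,0,0,0,0,0,0],[0,0,0,0,0,0,0],[0,0,0,0,0,0,0]]
  ]
}}

```text
clock: 5.8
eef_pos: [0.4407, -0.1794, 0.1576]
tool_rot: [0.991, 0.133, 0.006, 0.001]
ft_force: [-0.6, 0.1, 0.2]
grip_width: -0.0
```

```bash
python3 - <<'E'
from h import *
b=cv2.imread("pics/scene0.png")[:,:,::-1]
def g(i,r0,r1,c0,c1): return cv2.cvtColor(np.ascontiguousarray(i[r0:r1,c0:c1]),cv2.COLOR_RGB2GRAY).astype(np.float32)
a0=camera("scene"); 
for _ in range(4): a=camera("scene")
print("round",cv2.phaseCorrelate(g(b,205,295,62,135),g(a,205,295,62,135)))
print("square head/bar",[cv2.phaseCorrelate(g(b,*r),g(a,*r)) for r in[(305,384,165,300),(215,325,265,365)]])
print("still diff",np.abs(a[130:300,50:230].astype(int)-a0[130:300,50:230]).max())
o=get_obs();print(o["clock"],o["eef_pos"],o["ft_force"])
cv2.imwrite("pics/a3.png",cv2.resize(a[100:320,40:260],(600,600))[:,:,::-1])
E
```

```text
round ((-1.8010213497916752, -4.617288581435119), 0.6489099414966725)
square head/bar [((0.5169508865680967, 0.012869846247092198), 1.003954928362811), ((-0.018682283227363428, -0.006274046357418683), 1.0141120006243387)]
still diff 9
6.05 [ 0.44124839 -0.17959209  0.15829066] [-0.48472565 -0.34762936 -0.43830999]
```

View pics/a3.png

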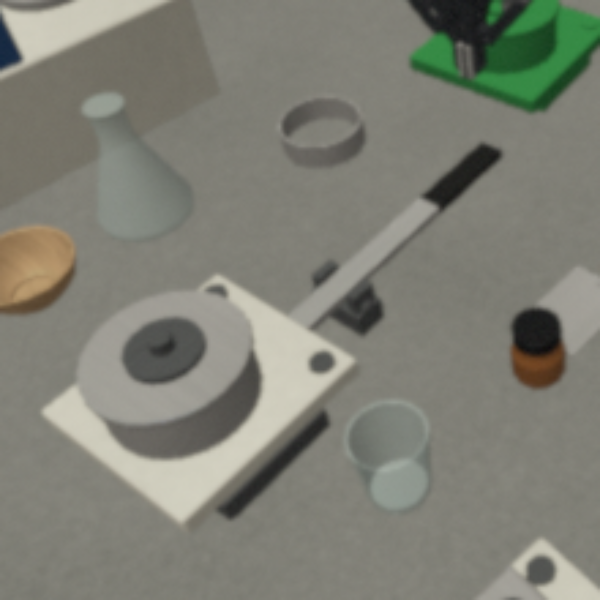

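The head stays up, the bar is at rest and the gripper is clear of it, so I'm handing in.

```bash
python3 -c "
from workcell import *
job_done()"
```

```text
the job is handed in; nothing more can be done
```

The round head is levered up about 16 mm and stayed there after I let go. I pushed the grip of its bar down about 54 mm with the shut fingers, then withdrew straight up. The job was handed in at about 6 s; no verdict was reported.

- **Pushing:** readings at the end of each move were 18–22 N vertical, falling to about 6 N at the last one. I never touched the head.
- **Lift:** the scene-camera image shift was (-1.8, -4.6) px, the same before and after release. That fits about 16 mm against the 10 mm asked.
- **At rest:** the head and bar showed no visible motion over the last frames. The gripper was about 10 cm above the grip, and the wrist force was near zero.
- **Square head and bar:** the bar showed no shift. The head's window gave a stray 0.5 px sideways. I took this as noise and did not check it further, since nothing had come near it.

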